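Walk a bearing cup square into a spindle housing

TASK

The steel bearing cup has been started in the bore of the spindle housing but stands proud and slightly crooked. Take the white nylon drift out of its stand and, with its tip, press or tap the cup's rim down a little at a time on alternating sides, gently (never more than 25 N, and never letting the cup cock over by more than 3 degrees), until it has gone solid all round, fully home and square on the shoulder inside; do not touch the cup with the gripper. Then put the drift back upright in its stand and let go, leaving everything else on the bench where it is.

Things in the scene. Friction and masses are not known exactly. Their poses are not given: they have to be found in the camera images.
- housing: Fixed aluminium spindle housing: square foot plate 130 x 130 x 12 mm with 4 bolt heads, and on it a round barrel, outer diameter 96 mm, top face 50 mm above the bench, with a vertical blind bore of 67 mm diameter open at the top. Origin: on the bore axis at bench level; z up, x and y along the plate's sides.
- cup: Steel bearing cup, a plain open ring: outer diameter 64, inner 40, height 22 mm; flat rim 12 mm wide. Stiff interference fit in the bore; stays where left. Origin: centre of its underside, z along its axis out of the bore, x and y along the housing's when square. Starts 6 to 9 mm above its shoulder, up to 2 degrees crooked. A side at its end goes solid; once +x, -x, +y, -y are solid it is home.
- rim (a point): Centre of the cup's top rim plane, 22 mm above the cup's origin, axes as the cup's. Pressing the rim at one spot, 26 mm out, with about 13 N (1 N more per 10 mm/s) sinks that side; the opposite side stays: 1 mm there tips the cup 1.1 degrees and lowers its centre 0.5 mm. Presses on one side sink it 4.4 mm at most from first to last. Pressing it square takes twice the force: too much.
- seat: Steel shoulder ring inside the bore, hidden under the cup, on which the cup comes to sit. Origin: on the bore axis at the shoulder's upper face, 31 to 35 mm above the bench (differs from housing to housing); z up. When the cup is home its origin is at this origin and its rim 3 to 7 mm above the housing's top face.
- drift: White nylon drift, about 90 g. Origin: on its axis at the underside of its collar; z towards the handle. Collar 30 mm diameter, z 0 to 6 mm; handle 24 mm diameter, z 6 to 62 mm (grip there from above); below the collar a sleeve 18 mm diameter to z -30 mm, and out of it a fixed 16 mm nose with a flat end, set anywhere from z -36 to -52 mm (hidden in the stand). Starts upright, collar on the stand.
- stand: Fixed grey plastic block 70 x 70 x 60 mm with one round vertical through hole, 22 mm diameter, in the middle; the drift hangs in it, nose down, its collar resting on the block's top. Origin: centre of its underside, on the hole's axis; z up (top at z = 60 mm).
- spare_ring: Loose steel ring lying flat, outer diameter 60 mm, 14 mm high; bystander. Origin: centre of underside.
- wrench: Loose steel wrench, 150 mm, lying flat; bystander. Origin: middle of its length, at bench level.
- jar: Closed amber jar, diameter 52 mm, 75 mm high; bystander. Origin: centre of underside.
- beaker: Empty glass beaker, rim diameter 66 mm, 85 mm high; bystander. Origin: centre of underside.
- dish: Shallow glass dish, diameter 90 mm, 16 mm high; bystander. Origin: centre of underside.
- cap: Loose aluminium flanged cap, flange diameter 80 mm, 20 mm high; bystander. Origin: centre of underside.
- screwdriver: Loose screwdriver, 170 mm, lying flat; bystander. Origin: middle of its length, at bench level.
There are look-alikes about, which are no part of the job. Several things have the shape of the drift; the one meant has the colours described above.

How it is judged:
By the outcome, as a careful person would: the job done as asked, in the order asked, and still so for the second after the job is handed in, with the robot touching nothing.
It also fails if it takes over 72 s, if anything falls off the work surface, if the arm or the gripper's body presses on something with over 40 N, if the wrist force passes 120 N, or if a joint passes its speed limit or range.

ROBOT

A 6-joint arm with a two-finger parallel gripper is mounted at the origin on the work surface. World frame = base frame: x ahead of the robot, y to its left, z up, the work surface at z = 0. Lengths are in m, angles in rad, forces in N, time in s.
With the tool pointing down it reaches from about 0.375 to 0.975 m from the base axis. Payload 3.8 kg.
Tool frame: the origin (TCP) lies on the centre line of the jaws, within the pads' length; the fingertips stand 14 mm ahead of it and the grasp point (between the pads) lies 5 mm behind it; z points along the fingers, y is the line along which they close (so a half turn about z gives the same grasp; the last joint's range is limited). The gripper opens to 88 mm and grips with 3 to 60 N. Pads are 18 mm wide; open, the fingers measure 123 mm over their backs; the gripper's body (75 mm by 187 mm) begins 45 mm behind the grasp point.
Start: joints at [-1.364, 0.264, 1.604, -0, 1.274, -0.037], TCP at [0.163, -0.655, 0.253] pointing down, gripper open.
Joint ranges: [-2.63, 2.63], [-0.94, 2.18], [0.31, 2.57], [-1.31, 4.45], [0, 2.66], [-2.55, 2.55]. Speed limits (rad/s): [2.57, 2.57, 3.14, 3.14, 3.14, 3.14].

INTERFACE

Orientations are given as a unit quaternion [x, y, z, w].
In Python, from bench import env gives the robot as it stands.
- The arm moves only by the tool step_arm, never from a script. Its argument "rows" is one flat list of numbers, 4 for each row, row after row: the shift along the tool's x, y, z in m, then the turn about the tool's z in degrees. In form: [dx, dy, dz, roll, dx, dy, dz, roll, ...]. A call has 1 to 5 rows; each row shifts and turns the commanded pose from where the row before left it, along the tool's axes as they then stand; what a row does not reach is not made up. A row lasts 1/10 s, in which the tool goes at most 50 mm and 8.59 degrees, less where a joint would pass 70% of its speed; a pose out of reach is approached as far as the arm can. A call with a gripper value outside its range is refused whole. "hand" is the finger opening in m, from 0 to 0.0881, set as the call begins (left out, the last holds). The fingers move at their own pace and stop on an object; the grip force is fixed at half the most. Time passes only in rows, so rows that do not move let the fingers close. It gives the time, the measured TCP pose, the force, the opening and the grip force at its end, in the units of the state.
- env.sense(): the state, without advancing time (a new reading comes with each control period).
- env.capture(name): name is "side" or "top" or "wrist"; returns (picture, depth): 400x640x3 uint8, blue, green, red; 400x640 float32, m along the optical axis (not along the pixel's ray), 0 where there is no reading.
- env.get_calibration(name): a dict with "fx", "fy", "cx", "cy" (pixels), "origin" and "orientation" of the camera in the world; the wrist camera has in their place "hand_eye" (4x4, takes a point from camera to tool coordinates, whose origin is the TCP and whose axes are the flange's). Camera axes: x right, y down, z forward; pixel columns grow to the right and rows downward; lengths in m; the calibration is good to about 2 mm. A picture is of the moment at which its call begins: read the wrist's pose just before it. get_calibration takes no time and is no camera call.
- env.job_done(): hands the job in; it is judged then, once.
The state is a dict: "clock": time; "joints": joint angles; "dq": joint speeds; "joint_torque": joint torques, N m; "position": TCP position; "tool_rot": TCP orientation; "contact_force": force on the tool from outside, world axes, zero at the start; "ft_torque": the same for the moment, N m; "gripper_width": finger opening in m; "finger_force": force on a finger pad.
Only numpy, scipy, OpenCV 4.12 (cv2) and the standard library are available. Lean on these libraries where they do the work, as an engineer would, in place of code of your own. Each camera call takes 0.05 s, during which the arm holds its last target. There are 200 camera calls.

## Working session

There is one attempt and no reset: what is moved stays moved. The work goes in short steps, Python scripts to look and compute and a tool call to move; the robot and the scene stay as the last step left them, time stands still between calls to the robot, and variables do not carry over. Pictures are saved under pics/ and viewed, at most 10 in all, crops included, and the job is handed in when it is done.

Besides the shell and the picture viewer there is one more tool, called after ">>>" as a command line: name --argument value ..., lists and objects as JSON in quotes. step_arm: Moves the arm, as the interface text tells. Its arguments: {"type":"object","properties":{"rows":{"type":"array","items":{"type":"number"}},"hand":{"type":"number"}},"required":["rows"]}

```bash
mkdir -p pics
cat > h.py <<'E'
import numpy as np,cv2
from scipy.spatial.transform import Rotation as R
from bench import env
def cam(n,s=None):
    c=env.get_calibration(n)
    if n=="wrist":
        s=s or env.sense(); H=np.array(c["hand_eye"]); T=np.eye(4);T[:3,:3]=R.from_quat(s["tool_rot"]).as_matrix();T[:3,3]=s["position"]; M=T@H
    else:
        M=np.eye(4);M[:3,:3]=R.from_quat(c["orientation"]).as_matrix();M[:3,3]=c["origin"]
    return c,M
def cloud(n,d,s=None):
    c,M=cam(n,s); v,u=np.mgrid[:d.shape[0],:d.shape[1]]
    P=np.stack([(u-c["cx"])/c["fx"]*d,(v-c["cy"])/c["fy"]*d,d],-1)@M[:3,:3].T+M[:3,3]
    P[d==0]=np.nan; return P
def snap(n,f):
    s=env.sense(); b,d=env.capture(n); cv2.imwrite("pics/%s.png"%f,b); P=cloud(n,d,s); np.save("pics/%s.npy"%f,P); return b,P
E
python3 - <<'E'
from h import *
for n in("top","side"):
    snap(n,n); c,M=cam(n); print(n,c["fx"],c["cx"],c["cy"],M.round(3).tolist())
s=env.sense();print(s["position"],s["tool_rot"],s["contact_force"],s["clock"],env.get_calibration("wrist"))
E
```

```text
top 429.9152464448255 318.58654606016177 200.95669367861493 [[-0.001, -0.986, 0.167, 0.397], [-0.999, -0.005, -0.032, -0.036], [0.032, -0.167, -0.985, 1.041], [0.0, 0.0, 0.0, 1.0]]
side 365.369498884516 317.3793716727295 199.24767938215396 [[0.762, -0.331, 0.557, 0.113], [-0.648, -0.378, 0.661, -0.593], [-0.008, -0.865, -0.502, 0.498], [0.0, 0.0, 0.0, 1.0]]
[ 0.1628032  -0.65444225  0.25151206] [ 9.92579842e-01  1.21590410e-01 -9.42213812e-05 -1.01008962e-03] [-0.6685177   0.40029847  0.46867703] 0.1 {'fx': 330.70697768509166, 'fy': 330.70697768509166, 'cx': 320.95243421620273, 'cy': 198.9701453822134, 'hand_eye': array([[ 2.64680508e-04, -9.49382891e-01, -3.14121085e-01,
         8.23304125e-02],
       [ 9.99999961e-01,  2.78921044e-04, -3.89562456e-07,
         1.55584418e-03],
       [ 8.79848248e-05, -3.14121072e-01,  9.49382928e-01,
        -1.31441581e-01],
       [ 0.00000000e+00,  0.00000000e+00,  0.00000000e+00,
         1.00000000e+00]])}
```

View pics/top.png

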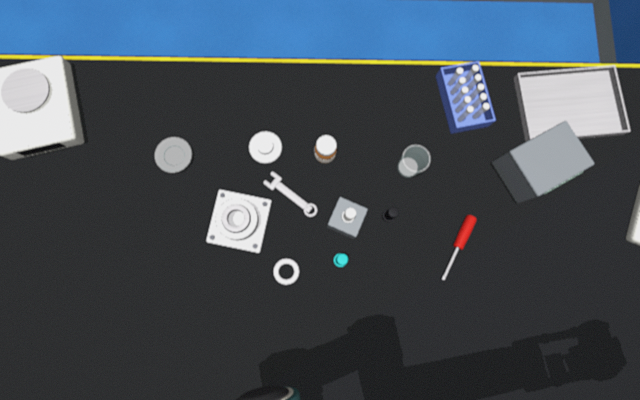

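View pics/side.png

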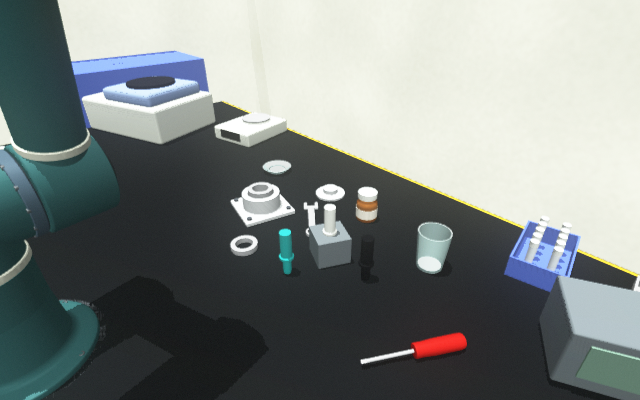

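The top picture shows the white drift in the grey stand at (349,213), the housing with the cup at (238,220), the spare ring at (286,271) and the wrench at (291,195). Drift-shaped candidates are white in the stand (349,213), teal (341,260) and black (391,214). The white one matches the description.

Run:
```python
from h import *
P=np.load("pics/top.npy");b=cv2.imread("pics/top.png")
def reg(u0,u1,v0,v1,z0,z1,t):
    Q=P[v0:v1,u0:u1].reshape(-1,3);Q=Q[(Q[:,2]>z0)&(Q[:,2]<z1)]
    if len(Q): print(t,len(Q),Q.mean(0).round(4),Q.min(0).round(3),Q.max(0).round(3)); 
    return Q
reg(325,375,190,245,.1,.14,"drift top")
Q=reg(325,375,190,245,.055,.068,"stand top")
r=cv2.minAreaRect(Q[:,:2].astype(np.float32)*1000);print(r)
Q=reg(205,275,185,255,.044,.053,"barrel top")
Q=reg(205,275,185,255,.055,.075,"cup rim");
Q=reg(205,275,185,255,.005,.020,"plate");print(cv2.minAreaRect(Q[:,:2].astype(np.float32)*1000))
for n,(u,v) in dict(jar=(325,148),cap=(265,147),teal=(341,260),black=(391,214),wr1=(270,183),wr2=(312,210),ring=(286,263)).items(): print(n,P[v,u].round(3))
S=cv2.imread("pics/side.png")
a=cv2.resize(b[170:290,200:420],None,fx=3.2,fy=3.2,interpolation=3);c=cv2.resize(S[170:290,220:400],None,fx=1.95,fy=1.95,interpolation=3)
o=np.zeros((600,a.shape[1],3),np.uint8);o[:a.shape[0]]=a;o[384:384+216,:c.shape[1]]=c[:216];cv2.imwrite("pics/crop1.png",o)
```

```text
drift top 107 [ 0.5283 -0.133   0.1187] [ 0.518 -0.145  0.1  ] [ 0.541 -0.122  0.124]
stand top 770 [ 0.528  -0.1334  0.0591] [ 0.485 -0.178  0.055] [ 0.573 -0.089  0.066]
((529.4057006835938, -133.9884796142578), (69.80416870117188, 70.65782165527344), 66.52165222167969)
barrel top 697 [0.5244 0.1228 0.0488] [0.478 0.077 0.044] [0.572 0.17  0.053]
cup rim 383 [0.5245 0.1227 0.0609] [0.493 0.092 0.055] [0.556 0.153 0.066]
plate 1740 [0.5225 0.1195 0.0113] [0.451 0.04  0.005] [0.612 0.2   0.02 ]
((533.7369384765625, 121.95256042480469), (130.7399444580078, 185.88336181640625), 78.55195617675781)
jar [ 0.687 -0.082  0.072]
cap [0.704 0.063 0.021]
teal [ 0.427 -0.115  0.095]
black [ 0.529 -0.228  0.098]
wr1 [0.617 0.05  0.005]
wr2 [ 0.551 -0.053 -0.   ]
ring [ 0.423  0.009 -0.003]
```

View pics/crop1.png

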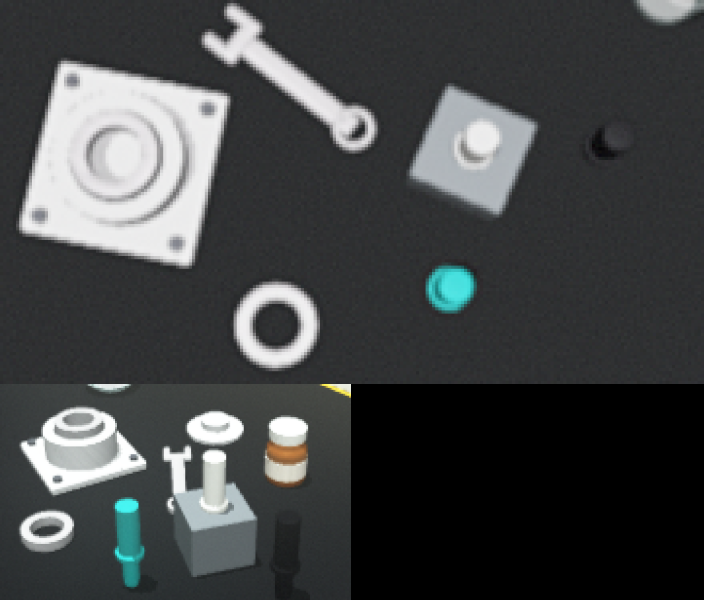

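White drift at about (0.529, -0.134), confirmed in the crop. Housing at (0.5245, 0.123), with its sides turned about -12° in yaw.

>>> step_arm --rows '[0.037,-0.032,0,0,0.037,-0.032,0,0,0.037,-0.032,0,0,0.037,-0.032,0,0,0.037,-0.032,0,0]' --hand 0.05

```text
clock: 0.6
position: [0.3044, -0.4532, 0.2522]
tool_rot: [0.993, 0.121, -0.0, -0.0]
contact_force: [0.6, -0.1, 0.1]
gripper_width: 0.0509
finger_force: 0.0
```

>>> step_arm --rows '[0.037,-0.032,0,0,0.037,-0.032,0,0,0.037,-0.032,0,0,0.037,-0.032,0,0,0.037,-0.032,0,0]'

```text
clock: 1.1
position: [0.4453, -0.2532, 0.2524]
tool_rot: [0.993, 0.122, -0.0, -0.0]
contact_force: [0.5, 0.3, 0.5]
gripper_width: 0.05
finger_force: 0.0
```

>>> step_arm --rows '[0.037,-0.032,0,0,0.037,-0.032,0,0,0.037,-0.032,0,0,0,0,0,8,0,0,0,8]'

```text
clock: 1.6
position: [0.5298, -0.1332, 0.252]
tool_rot: [1.0, -0.019, -0.001, -0.0]
contact_force: [0.5, 0.4, -0.4]
gripper_width: 0.0502
finger_force: 0.0
```

>>> step_arm --rows '[0,0,0,8,0,0,0,2,0,0,0,0]'

```text
clock: 1.9
position: [0.529, -0.135, 0.2521]
tool_rot: [0.995, -0.105, -0.001, -0.0]
contact_force: [-0.2, 1.0, -0.1]
gripper_width: 0.0497
finger_force: 0.0
```

Run:
```python
from h import *
s=env.sense();print(s["position"],R.from_quat(s["tool_rot"]).as_matrix().round(3).tolist(),s["contact_force"],s["clock"])
b,P=snap("wrist","w1")
m=(P[...,2]>.116)&(np.hypot(P[...,0]-.529,P[...,1]+.134)<.03);Q=P[m];print(len(Q),Q.mean(0),(Q.max(0)+Q.min(0))/2,Q.min(0),Q.max(0))
m=(P[...,2]>.056)&(P[...,2]<.063)&(np.hypot(P[...,0]-.529,P[...,1]+.134)<.06);print(cv2.minAreaRect(P[m][:,:2].astype(np.float32)*1000))
```

```text
[ 0.52897216 -0.13496734  0.25213804] [[0.978, -0.208, -0.001], [-0.208, -0.978, 0.0], [-0.001, -0.0, -1.0]] [-0.19797896  1.04470246 -0.14719271] 1.9
8491 [ 0.54595299 -0.1358749   0.28892187] [ 0.5372825  -0.13433894  0.22327794] [ 0.51563353 -0.16397084  0.11609083] [ 0.55893146 -0.10470705  0.33046506]
((530.353271484375, -135.94422912597656), (70.13958740234375, 70.56615447998047), 66.25973510742188)
```

View pics/w1.png

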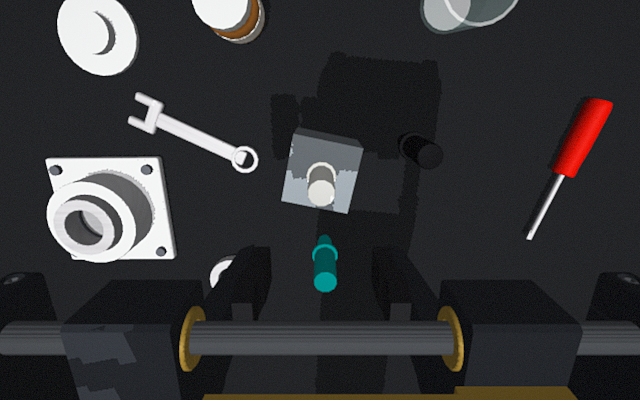

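The wrist picture shows the white drift at (321,185) in its stand, centred between the jaws, with teal (325,265) and black (422,150) clear of it. Going down.

>>> step_arm --rows '[0.001,0,0.045,0,0,0,0.045,0,0,0,0.04,0,0,0,0.03,0,0,0,0.009,0]'

```text
clock: 2.45
position: [0.527, -0.1346, 0.0796]
tool_rot: [0.995, -0.104, -0.004, -0.001]
contact_force: [0.2, 0.1, -0.2]
gripper_width: 0.0502
finger_force: 0.0
```

>>> step_arm --rows '[0,0,0,0,0,0,0,0,0,0,0,0,0,0,0,0]' --hand 0.01

```text
clock: 2.85
position: [0.532, -0.136, 0.086]
tool_rot: [0.994, -0.105, 0.002, 0.0]
contact_force: [-1.0, -0.2, 3.3]
gripper_width: 0.0234
finger_force: 30.0
```

>>> step_arm --rows '[0,0,-0.01,0,0,0,-0.02,0,0,0,-0.03,0,0,0,-0.02,0,0,0,-0.01,0]'

```text
clock: 3.35
position: [0.5317, -0.1358, 0.1772]
tool_rot: [0.994, -0.105, 0.002, 0.0]
contact_force: [0.9, -0.3, -1.1]
gripper_width: 0.0231
finger_force: 30.0
```

>>> step_arm --rows '[0,0,0,0,0,0,0,0]'

```text
clock: 3.55
position: [0.5298, -0.1353, 0.1733]
tool_rot: [0.994, -0.105, -0.0, -0.0]
contact_force: [0.7, 0.3, -1.9]
gripper_width: 0.0228
finger_force: 30.0
```

Run:
```python
from h import *
s=env.sense();print(s["position"],s["contact_force"],s["gripper_width"])
for n in("side","wrist"):
    b,P=snap(n,"lift_"+n)
S=cv2.imread("pics/lift_side.png");cv2.imwrite("pics/crop2.png",cv2.resize(S[130:280,220:420],None,fx=4,fy=4,interpolation=3))
```

```text
[ 0.52981721 -0.13526851  0.17332751] [ 0.66383535  0.34080826 -1.85410879] 0.022779342322413923
```

View pics/crop2.png

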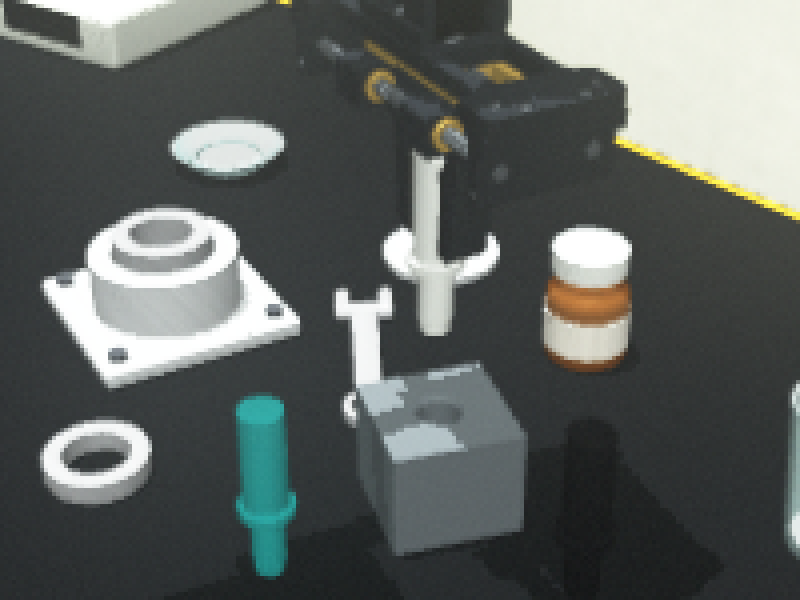

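The crop shows the drift upright in the jaws, clear of the stand hole at (437,412), with its nose end at (434,335). Next: the tip length and the cup's pose.

Run:
```python
from h import *
c,M=cam("side")
A=np.array([.530,-.135])
for v in (213,214.5):
  d=M[:3,:3]@np.array([(220+434/4-c["cx"])/c["fx"],(v-c["cy"])/c["fy"],1]);o=M[:3,3]
  t=np.dot(A-o[:2],d[:2])/np.dot(d[:2],d[:2]); print("tip z (axis)",(o+t*d), "front edge", o+(t-.008/np.linalg.norm(d[:2]))*d)
for f in("lift_wrist","top","w1"):
  P=np.load("pics/%s.npy"%f); 
  r=np.hypot(P[...,0]-.5245,P[...,1]-.1228)
  b=P[(r<.047)&(r>.036)&(P[...,2]>.044)&(P[...,2]<.056)]
  if len(b)<50: print(f,"no");continue
  q=P[(r<.033)&(r>.018)&(P[...,2]>.054)&(P[...,2]<.075)]
  def plane(q):
    k=np.ones(len(q),bool)
    for _ in range(6):
      X=np.c_[q[:,:2]-[.5245,.1228],np.ones(len(q))];s=np.linalg.lstsq(X[k],q[k,2],rcond=None)[0];e=q[:,2]-X@s;k=abs(e)<max(.0012,2*np.median(abs(e)))
    return s,k.sum(),q[k]
  s,n,_=plane(b);print(f,"barrel",n,s.round(4))
  s2,n,qq=plane(q);
  print(" rim",n,s2.round(4),"slopes deg rel",np.degrees(s2[:2]-s[:2]).round(2),"proud",s2[2]-s[2])
  (x,y),rad=cv2.minEnclosingCircle(qq[:,:2].astype(np.float32)*1000);print(" circ",x,y,rad)
```

```text
tip z (axis) [ 0.52907301 -0.13416012  0.10628227] front edge [ 0.52370156 -0.14008865  0.11134317]
tip z (axis) [ 0.52909326 -0.13417839  0.10271929] front edge [ 0.52372154 -0.14010668  0.1078262 ]
lift_wrist barrel 1653 [0.0006 0.0012 0.0494]
 rim 915 [-0.0006 -0.0089  0.0612] slopes deg rel [-0.07 -0.58] proud 0.011824929797974129
 circ 527.3807983398438 114.09452819824219 30.295433044433594
top barrel 447 [-0.0026  0.0021  0.049 ]
 rim 319 [0.0067 0.0142 0.0611] slopes deg rel [0.53 0.69] proud 0.012075104538238776
 circ 525.1070556640625 123.30003356933594 31.66793441772461
w1 barrel 1670 [-0.0007  0.0001  0.0493]
 rim 1331 [-0.007   0.0019  0.0615] slopes deg rel [-0.36  0.11] proud 0.01217139757984867
 circ 525.6603393554688 121.63877868652344 31.95001792907715
```

>>> step_arm --rows '[-0.02,-0.042,0,0,-0.02,-0.042,0,0,-0.02,-0.042,0,0,-0.02,-0.042,0,0,-0.02,-0.042,0,0]'

```text
clock: 4.15
position: [0.4746, 0.0922, 0.1723]
tool_rot: [0.994, -0.105, -0.001, 0.0]
contact_force: [0.8, 0.4, -0.8]
gripper_width: 0.023
finger_force: 30.0
```

>>> step_arm --rows '[-0.02,-0.042,0,0,0,0,0,0,0,0,0,0,0,0,0,0]'

```text
clock: 4.55
position: [0.4651, 0.1353, 0.1729]
tool_rot: [0.994, -0.105, -0.001, 0.001]
contact_force: [-0.5, -0.9, -0.5]
gripper_width: 0.0231
finger_force: 30.0
```

```bash
cat >> h.py <<'E'
def plane(q,c0):
    k=np.ones(len(q),bool)
    for _ in range(8):
        X=np.c_[q[:,:2]-c0,np.ones(len(q))];s=np.linalg.lstsq(X[k],q[k,2],rcond=None)[0];e=q[:,2]-X@s;k=abs(e)<max(.001,2*np.median(abs(e)))
    return s,q[k]
def cup(P,S):
    c0=np.array([.5245,.1228]); T=R.from_quat(S["tool_rot"]).as_matrix()
    r=np.hypot(P[...,0]-c0[0],P[...,1]-c0[1])
    b=P[(r<.047)&(r>.037)&(P[...,2]>.044)&(P[...,2]<.055)]; q=P[(r<.031)&(r>.0205)&(P[...,2]>.052)&(P[...,2]<.075)]
    w=P[(r<.035)&(P[...,2]>.053)&(P[...,2]<.075)]; bb=P[(r<.055)&(P[...,2]>.044)&(P[...,2]<.053)]
    sb,_=plane(b,c0); sq,k=plane(q,c0); g=sq[:2]-sb[:2]
    print(len(b),len(k),"barrel z",sb.round(4),"rim z",sq[2].round(4),"proud mm",((sq[2]-sb[2])*1e3).round(2))
    print("tilt slope deg along tool x,y:",np.degrees(T[:2,:2].T@g).round(2))
    for n,z in(("rim",w),("barrel",bb)):
        (x,y),rad=cv2.minEnclosingCircle(z[:,:2].astype(np.float32)*1000); p=np.array([x/1e3,y/1e3,0])-S["position"]
        print(n,"circle",round(x,1),round(y,1),round(rad,1),"from TCP in tool xy mm",((T.T@p)[:2]*1e3).round(1))
E
python3 - <<'E'
from h import *
s=env.sense();print(s["position"],s["contact_force"],s["clock"])
for i in (1,2,3):
    b,P=snap("wrist","c%d"%i);cup(P,s)
E
```

```text
[0.46513698 0.13526977 0.17287787] [-0.49098371 -0.87301301 -0.54070015] 4.55
4484 2540 barrel z [ 0.0007 -0.0004  0.0493] rim z 0.0615 proud mm 12.23
tilt slope deg along tool x,y: [-0.38 -0.2 ]
rim circle 526.6 121.5 31.9 from TCP in tool xy mm [63.1  0.4]
barrel circle 526.5 121.5 48.0 from TCP in tool xy mm [63.1  0.5]
4460 2527 barrel z [0.0008 0.0002 0.0493] rim z 0.0616 proud mm 12.25
tilt slope deg along tool x,y: [-0.6  -0.05]
rim circle 526.6 121.5 31.9 from TCP in tool xy mm [63.2  0.5]
barrel circle 526.5 121.7 48.1 from TCP in tool xy mm [63.1  0.3]
4450 2490 barrel z [ 0.0007 -0.0002  0.0494] rim z 0.0616 proud mm 12.21
tilt slope deg along tool x,y: [-0.35  0.02]
rim circle 526.7 121.4 31.8 from TCP in tool xy mm [63.3  0.5]
barrel circle 526.6 121.7 48.0 from TCP in tool xy mm [63.2  0.3]
```

View pics/c1.png

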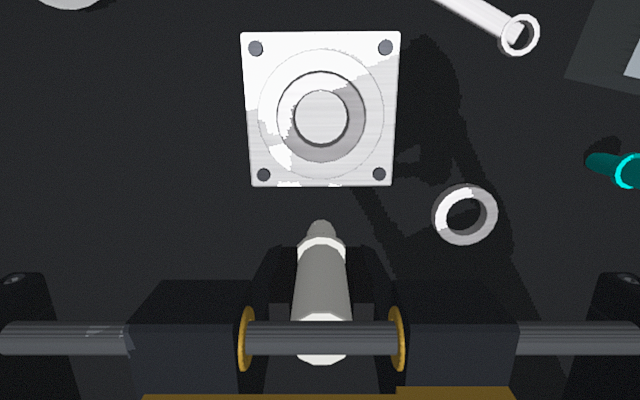

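The picture shows the housing plate lined up with the tool axes, the cup rim centred near (321,117), and the drift nose at (320,230). The rim is 12.2 mm proud and tilted about 0.4°, with the -x side high, so I press -x first.

>>> step_arm --rows '[0.02,0,0,0,0.017,0,0.005,0,0,0,0.015,0,0,0,0.015,0,0,0,0.006,0]'

```text
clock: 5.2
position: [0.499, 0.1275, 0.1296]
tool_rot: [0.994, -0.105, -0.003, 0.001]
contact_force: [-0.5, 0.5, -0.9]
gripper_width: 0.0235
finger_force: 30.0
```

>>> step_arm --rows '[0,0,0,0,0,0,0,0]'

```text
clock: 5.4
position: [0.5009, 0.1283, 0.1323]
tool_rot: [0.995, -0.105, -0.0, 0.0]
contact_force: [0.4, -0.3, -0.6]
gripper_width: 0.0231
finger_force: 30.0
```

>>> step_arm --rows '[0,0,0.0005,0,0,0,0.0005,0,0,0,0.0005,0,0,0,0.0005,0,0,0,0.0005,0]'

```text
clock: 5.9
position: [0.5017, 0.1284, 0.1303]
tool_rot: [0.994, -0.105, 0.0, -0.0]
contact_force: [0.4, 0.3, -1.9]
gripper_width: 0.0232
finger_force: 30.0
```

>>> step_arm --rows '[0,0,0.0005,0,0,0,0.0005,0,0,0,0.0005,0,0,0,0.0005,0]'

```text
clock: 6.3
position: [0.5016, 0.1283, 0.1281]
tool_rot: [0.994, -0.105, -0.0, 0.0]
contact_force: [-0.9, -1.2, -0.6]
gripper_width: 0.0234
finger_force: 30.0
```

>>> step_arm --rows '[0,0,0.0005,0,0,0,0.0005,0,0,0,0.0005,0]'

```text
clock: 6.6
position: [0.5016, 0.1283, 0.1267]
tool_rot: [0.994, -0.105, 0.0, -0.0]
contact_force: [0.5, 0.4, -1.1]
gripper_width: 0.0234
finger_force: 30.0
```

>>> step_arm --rows '[0,0,0.0005,0,0,0,0.0005,0,0,0,0.0005,0]'

```text
clock: 6.9
position: [0.5016, 0.1283, 0.1251]
tool_rot: [0.994, -0.105, -0.0, -0.0]
contact_force: [0.3, 1.2, -0.4]
gripper_width: 0.0231
finger_force: 30.0
```

>>> step_arm --rows '[0,0,0.0005,0,0,0,0.0005,0]'

```text
clock: 7.1
position: [0.5017, 0.1283, 0.1244]
tool_rot: [0.994, -0.105, 0.0, -0.0]
contact_force: [-1.0, 0.1, 3.2]
gripper_width: 0.0234
finger_force: 30.0
```

Contact at TCP z ≈ 0.1245.

>>> step_arm --rows '[0,0,0.0004,0,0,0,0.0004,0]'

```text
clock: 7.3
position: [0.5019, 0.1284, 0.1242]
tool_rot: [0.994, -0.105, 0.0, -0.0]
contact_force: [-1.5, -0.8, 6.8]
gripper_width: 0.0233
finger_force: 30.0
```

>>> step_arm --rows '[0,0,0.0004,0,0,0,0.0004,0]'

```text
clock: 7.5
position: [0.5021, 0.1285, 0.124]
tool_rot: [0.994, -0.105, 0.0, -0.0]
contact_force: [-4.2, 0.2, 10.0]
gripper_width: 0.0233
finger_force: 30.0
```

>>> step_arm --rows '[0,0,0.0005,0,0,0,0.0005,0,0,0,0.0005,0]'

```text
clock: 7.8
position: [0.5021, 0.1285, 0.1233]
tool_rot: [0.994, -0.105, 0.0, -0.0]
contact_force: [-4.5, -0.4, 13.2]
gripper_width: 0.0237
finger_force: 30.0
```

>>> step_arm --rows '[0,0,0.0005,0,0,0,0.0005,0]'

```text
clock: 8.0
position: [0.502, 0.1285, 0.1223]
tool_rot: [0.994, -0.105, 0.0, -0.0]
contact_force: [-6.1, -0.4, 14.0]
gripper_width: 0.0229
finger_force: 30.0
```

>>> step_arm --rows '[0,0,0.0005,0,0,0,-0.004,0,0,0,-0.004,0]'

```text
clock: 8.3
position: [0.5016, 0.1283, 0.1276]
tool_rot: [0.994, -0.105, 0.0, -0.0]
contact_force: [0.2, -0.4, -1.8]
gripper_width: 0.0234
finger_force: 30.0
```

>>> step_arm --rows '[0.026,0,0,0,0.026,0,0,0,0,0,0,0,0,0,0.002,0,0,0,0,0]'

```text
clock: 8.8
position: [0.5512, 0.1174, 0.1246]
tool_rot: [0.994, -0.105, -0.001, 0.0]
contact_force: [-0.7, 0.2, -1.5]
gripper_width: 0.0234
finger_force: 30.0
```

>>> step_arm --rows '[0,0,0.001,0,0,0,0.001,0,0,0,0.001,0,0,0,0.0005,0,0,0,0.0005,0]'

```text
clock: 9.3
position: [0.5521, 0.1177, 0.1232]
tool_rot: [0.995, -0.105, -0.0, 0.0]
contact_force: [-4.1, -1.2, 10.2]
gripper_width: 0.023
finger_force: 30.0
```

>>> step_arm --rows '[0,0,0.0005,0,0,0,0.0005,0,0,0,0.0005,0]'

```text
clock: 9.6
position: [0.5524, 0.1176, 0.1221]
tool_rot: [0.995, -0.105, 0.0, 0.0]
contact_force: [-5.0, -0.6, 10.7]
gripper_width: 0.0231
finger_force: 30.0
```

>>> step_arm --rows '[0,0,0.0005,0,0,0,0.0005,0,0,0,0.0005,0,0,0,0.0005,0]'

```text
clock: 10.0
position: [0.5527, 0.1176, 0.1204]
tool_rot: [0.995, -0.105, 0.001, 0.0]
contact_force: [-3.9, -1.9, 10.7]
gripper_width: 0.0234
finger_force: 30.0
```

>>> step_arm --rows '[0,0,-0.004,0,0,0,-0.003,0,-0.013,-0.013,0,0,-0.013,-0.013,0,0,0,0,0,0]'

```text
clock: 10.5
position: [0.5311, 0.1495, 0.1247]
tool_rot: [0.995, -0.104, -0.001, -0.0]
contact_force: [-0.4, -0.7, -0.9]
gripper_width: 0.0234
finger_force: 30.0
```

>>> step_arm --rows '[0,0,0,0]'

```text
clock: 10.6
position: [0.5323, 0.1485, 0.1249]
tool_rot: [0.995, -0.104, 0.0, 0.0]
contact_force: [0.2, -0.0, -1.2]
gripper_width: 0.0229
finger_force: 30.0
```

>>> step_arm --rows '[0,0,0.001,0,0,0,0.001,0,0,0,0.001,0,0,0,0.001,0,0,0,0.0005,0]'

```text
clock: 11.1
position: [0.5331, 0.1481, 0.1214]
tool_rot: [0.994, -0.105, 0.0, 0.0]
contact_force: [-1.0, -2.4, 5.2]
gripper_width: 0.0236
finger_force: 30.0
```

>>> step_arm --rows '[0,0,0.0005,0,0,0,0.0005,0]'

```text
clock: 11.3
position: [0.5333, 0.1481, 0.1212]
tool_rot: [0.994, -0.105, 0.001, -0.0]
contact_force: [-3.2, -1.5, 9.8]
gripper_width: 0.0236
finger_force: 30.0
```

>>> step_arm --rows '[0,0,0.0005,0,0,0,0.0005,0,0,0,0.0005,0]'

```text
clock: 11.6
position: [0.5334, 0.1483, 0.1203]
tool_rot: [0.994, -0.105, 0.001, -0.0]
contact_force: [-3.0, -1.1, 10.9]
gripper_width: 0.0234
finger_force: 30.0
```

>>> step_arm --rows '[0,0,-0.004,0,0,0,-0.003,0,0,0.026,0,0,0,0.026,0,0,0,0,0,0]'

```text
clock: 12.1
position: [0.5205, 0.0955, 0.1245]
tool_rot: [0.994, -0.106, -0.001, 0.001]
contact_force: [-0.6, -0.2, -0.8]
gripper_width: 0.0232
finger_force: 30.0
```

>>> step_arm --rows '[0,0,0.001,0,0,0,0.001,0,0,0,0.001,0]'

```text
clock: 12.4
position: [0.5218, 0.0982, 0.122]
tool_rot: [0.995, -0.104, 0.0, -0.0]
contact_force: [0.3, 0.7, -0.3]
gripper_width: 0.0233
finger_force: 30.0
```

>>> step_arm --rows '[0,0.0015,0.001,0,0,0,0.001,0,0,0,0.0005,0,0,0,0.0005,0,0,0,0.0005,0]'

```text
clock: 12.9
position: [0.5225, 0.0969, 0.1208]
tool_rot: [0.995, -0.105, 0.001, -0.001]
contact_force: [-3.3, 2.1, 11.0]
gripper_width: 0.0234
finger_force: 30.0
```

>>> step_arm --rows '[0,0,0.0005,0,0,0,0.0005,0]'

```text
clock: 13.1
position: [0.5225, 0.0968, 0.1199]
tool_rot: [0.995, -0.105, 0.001, -0.001]
contact_force: [-3.0, 1.5, 11.7]
gripper_width: 0.0232
finger_force: 30.0
```

>>> step_arm --rows '[0,0,-0.004,0,0,0,-0.003,0,-0.013,-0.013,0,0,-0.013,-0.013,0,0,0,0,0,0]'

```text
clock: 13.6
position: [0.4999, 0.1278, 0.124]
tool_rot: [0.995, -0.104, -0.001, 0.0]
contact_force: [-0.6, -0.5, -1.1]
gripper_width: 0.0232
finger_force: 30.0
```

>>> step_arm --rows '[-0.02,0,-0.024,0,-0.017,0,-0.024,0,0,0,0,0,0,0,0,0,0,0,0,0]'

```text
clock: 14.1
position: [0.4652, 0.1341, 0.1716]
tool_rot: [0.994, -0.105, -0.0, 0.0]
contact_force: [-0.2, -0.7, -0.6]
gripper_width: 0.0234
finger_force: 30.0
```

Run:
```python
from h import *
s=env.sense();print(s["position"],s["contact_force"],s["clock"])
for i in (1,2,3):
    b,P=snap("wrist","d%d"%i);cup(P,s)
```

```text
[0.46518042 0.13408424 0.17159276] [-0.21938922 -0.74387145 -0.55003842] 14.1
4535 2449 barrel z [ 0.0008 -0.0001  0.0493] rim z 0.0578 proud mm 8.47
tilt slope deg along tool x,y: [-1.56 -0.34]
rim circle 526.7 121.6 31.9 from TCP in tool xy mm [62.9 -0.7]
barrel circle 526.6 121.5 48.0 from TCP in tool xy mm [62.8 -0.6]
4536 2438 barrel z [ 0.001  -0.0005  0.0493] rim z 0.0578 proud mm 8.45
tilt slope deg along tool x,y: [-1.65 -0.43]
rim circle 526.6 121.3 31.8 from TCP in tool xy mm [62.9 -0.5]
barrel circle 526.6 121.6 48.0 from TCP in tool xy mm [62.8 -0.7]
4522 2452 barrel z [0.0009 0.     0.0493] rim z 0.0578 proud mm 8.45
tilt slope deg along tool x,y: [-1.58 -0.3 ]
rim circle 526.9 121.3 31.9 from TCP in tool xy mm [63.2 -0.5]
barrel circle 526.5 121.6 48.0 from TCP in tool xy mm [62.7 -0.7]
```

>>> step_arm --rows '[0.02,-0.0006,0.02,0,0.017,0,0.02,0,0,0,0.007,0,0,0,0.003,0,0,0,0,0]'

```text
clock: 14.75
position: [0.5007, 0.1274, 0.1223]
tool_rot: [0.994, -0.105, -0.001, 0.0]
contact_force: [0.5, 0.5, -0.7]
gripper_width: 0.0232
finger_force: 30.0
```

>>> step_arm --rows '[0,0,0.001,0,0,0,0.001,0,0,0,0.0007,0,0,0,0.0005,0]'

```text
clock: 15.15
position: [0.5018, 0.1277, 0.1208]
tool_rot: [0.995, -0.105, 0.001, -0.0]
contact_force: [-2.4, -0.7, 8.5]
gripper_width: 0.0231
finger_force: 30.0
```

>>> step_arm --rows '[0,0,0.0005,0,0,0,0.0005,0,0,0,0.0005,0]'

```text
clock: 15.45
position: [0.5021, 0.1278, 0.1204]
tool_rot: [0.994, -0.105, 0.001, -0.0]
contact_force: [-5.5, 0.0, 13.3]
gripper_width: 0.0235
finger_force: 30.0
```

>>> step_arm --rows '[0,0,0.0005,0,0,0,0.0005,0,0,0,0.0005,0]'

```text
clock: 15.75
position: [0.5018, 0.1278, 0.119]
tool_rot: [0.994, -0.105, 0.0, -0.0]
contact_force: [-6.2, -1.5, 13.3]
gripper_width: 0.0237
finger_force: 30.0
```

>>> step_arm --rows '[0,0,-0.004,0,0,0,-0.003,0,0.013,-0.013,0,0,0.013,-0.013,0,0,0,0,0,0]'

```text
clock: 16.25
position: [0.534, 0.1483, 0.1237]
tool_rot: [0.995, -0.104, 0.001, -0.0]
contact_force: [0.1, -0.2, -1.9]
gripper_width: 0.0233
finger_force: 30.0
```

>>> step_arm --rows '[0,0,0.002,0,0,0,0.0015,0,0,0,0.001,0,0,0,0.0005,0,0,0,0.0005,0]'

```text
clock: 16.75
position: [0.532, 0.1472, 0.1194]
tool_rot: [0.994, -0.105, 0.0, -0.0]
contact_force: [-2.8, -0.7, 11.5]
gripper_width: 0.0234
finger_force: 30.0
```

>>> step_arm --rows '[0,0,0.0005,0,0,0,0.0005,0,0,0,0.0005,0]'

```text
clock: 17.05
position: [0.5322, 0.1473, 0.1184]
tool_rot: [0.994, -0.105, 0.0, -0.0]
contact_force: [-3.7, 0.4, 10.3]
gripper_width: 0.0231
finger_force: 30.0
```

>>> step_arm --rows '[0,0,0.0005,0,0,0,0.0005,0]'

```text
clock: 17.25
position: [0.5322, 0.1474, 0.1175]
tool_rot: [0.994, -0.105, 0.0, -0.0]
contact_force: [-3.7, 0.2, 11.9]
gripper_width: 0.0232
finger_force: 30.0
```

>>> step_arm --rows '[0,0,-0.004,0,0,0,-0.003,0,0,0.026,0,0,0,0.026,0,0,0,0,0,0]'

```text
clock: 17.75
position: [0.5199, 0.0944, 0.1217]
tool_rot: [0.994, -0.106, -0.001, 0.001]
contact_force: [-0.3, -0.6, -1.0]
gripper_width: 0.0234
finger_force: 30.0
```

>>> step_arm --rows '[0,0,0.001,0,0,0,0.001,0,0,0,0.001,0,0,0,0.001,0,0,0,0.0005,0]'

```text
clock: 18.25
position: [0.5221, 0.0972, 0.1192]
tool_rot: [0.995, -0.104, 0.0, -0.0]
contact_force: [-2.3, -1.5, 7.8]
gripper_width: 0.023
finger_force: 30.0
```

>>> step_arm --rows '[0,0,0.0005,0,0,0,0.0005,0,0,0,0.0005,0]'

```text
clock: 18.55
position: [0.5223, 0.0971, 0.1184]
tool_rot: [0.995, -0.104, 0.001, -0.0]
contact_force: [-3.4, -1.4, 11.7]
gripper_width: 0.0234
finger_force: 30.0
```

>>> step_arm --rows '[0,0,0.0005,0,0,0,0.0005,0]'

```text
clock: 18.75
position: [0.5223, 0.097, 0.1176]
tool_rot: [0.995, -0.104, 0.001, 0.0]
contact_force: [-3.3, -2.5, 12.6]
gripper_width: 0.0233
finger_force: 30.0
```

>>> step_arm --rows '[0,0,0.0005,0]'

```text
clock: 18.85
position: [0.5223, 0.0969, 0.1171]
tool_rot: [0.995, -0.104, 0.001, 0.0]
contact_force: [-4.7, -2.5, 12.8]
gripper_width: 0.0234
finger_force: 30.0
```

>>> step_arm --rows '[0,0,-0.004,0,0,0,-0.003,0,-0.02,-0.013,-0.02,0,-0.023,-0.013,-0.023,0,-0.02,0,0,0]'

```text
clock: 19.35
position: [0.467, 0.1371, 0.1679]
tool_rot: [0.995, -0.104, 0.003, -0.001]
contact_force: [0.7, 0.8, -0.0]
gripper_width: 0.0232
finger_force: 30.0
```

>>> step_arm --rows '[0,0,0,0,0,0,0,0,0,0,0,0]'

```text
clock: 19.65
position: [0.4656, 0.135, 0.1644]
tool_rot: [0.994, -0.105, -0.0, 0.0]
contact_force: [0.4, 0.3, -0.8]
gripper_width: 0.0234
finger_force: 30.0
```

Run:
```python
from h import *
s=env.sense();print(s["position"],s["contact_force"],s["clock"])
for i in (1,2,3):
    b,P=snap("wrist","e%d"%i);cup(P,s)
```

```text
[0.46564673 0.13496612 0.16441978] [ 0.35432875  0.31087409 -0.75287859] 19.65
4767 2593 barrel z [ 0.0007 -0.0012  0.0493] rim z 0.055 proud mm 5.63
tilt slope deg along tool x,y: [ 0.14 -0.47]
rim circle 526.4 121.4 31.8 from TCP in tool xy mm [62.3  0.6]
barrel circle 526.5 121.5 48.1 from TCP in tool xy mm [62.4  0.4]
4805 2589 barrel z [ 0.001  -0.0007  0.0493] rim z 0.0549 proud mm 5.65
tilt slope deg along tool x,y: [ 0.25 -0.38]
rim circle 526.3 121.4 31.8 from TCP in tool xy mm [62.1  0.5]
barrel circle 526.4 121.5 48.0 from TCP in tool xy mm [62.3  0.5]
4790 2559 barrel z [0.0007 0.0004 0.0493] rim z 0.0549 proud mm 5.63
tilt slope deg along tool x,y: [ 0.24 -0.37]
rim circle 526.4 121.4 31.8 from TCP in tool xy mm [62.3  0.6]
barrel circle 526.5 121.5 47.9 from TCP in tool xy mm [62.4  0.4]
```

>>> step_arm --rows '[0.045,0.0005,0,0,0.0433,0,0.01,0,0,0,0.02,0,0,0,0.01,0,0,0,0.004,0]'

```text
clock: 20.3
position: [0.5499, 0.1157, 0.1186]
tool_rot: [0.994, -0.105, -0.002, 0.001]
contact_force: [-0.7, 0.0, -0.9]
gripper_width: 0.023
finger_force: 30.0
```

>>> step_arm --rows '[0,0,0,0,0,0,0.001,0,0,0,0.001,0,0,0,0.001,0,0,0,0.001,0]'

```text
clock: 20.8
position: [0.5518, 0.1165, 0.1177]
tool_rot: [0.995, -0.105, 0.001, -0.0]
contact_force: [0.1, -0.5, 5.0]
gripper_width: 0.023
finger_force: 30.0
```

>>> step_arm --rows '[0,0,0.0005,0,0,0,0.0005,0]'

```text
clock: 21.0
position: [0.5522, 0.1165, 0.1174]
tool_rot: [0.994, -0.105, 0.001, -0.0]
contact_force: [-2.8, -0.9, 9.2]
gripper_width: 0.0231
finger_force: 30.0
```

>>> step_arm --rows '[0,0,0.0005,0]'

```text
clock: 21.1
position: [0.5523, 0.1165, 0.1174]
tool_rot: [0.994, -0.105, 0.001, -0.0]
contact_force: [-2.8, -0.9, 11.3]
gripper_width: 0.0232
finger_force: 30.0
```

>>> step_arm --rows '[0,0,0.0005,0,0,0,0.0005,0]'

```text
clock: 21.3
position: [0.5525, 0.1165, 0.1168]
tool_rot: [0.994, -0.105, 0.001, -0.0]
contact_force: [-3.3, -0.1, 11.1]
gripper_width: 0.0231
finger_force: 30.0
```

>>> step_arm --rows '[0,0,0.0005,0]'

```text
clock: 21.4
position: [0.5526, 0.1165, 0.1165]
tool_rot: [0.994, -0.105, 0.001, -0.0]
contact_force: [-3.7, -0.4, 13.8]
gripper_width: 0.0233
finger_force: 30.0
```

>>> step_arm --rows '[0,0,0.0004,0]'

```text
clock: 21.5
position: [0.5527, 0.1165, 0.1164]
tool_rot: [0.995, -0.105, 0.001, -0.0]
contact_force: [-4.5, 0.3, 14.2]
gripper_width: 0.023
finger_force: 30.0
```

>>> step_arm --rows '[0,0,0.0003,0]'

```text
clock: 21.6
position: [0.5528, 0.1165, 0.1163]
tool_rot: [0.994, -0.105, 0.001, -0.0]
contact_force: [-4.3, -0.4, 13.7]
gripper_width: 0.0232
finger_force: 30.0
```

>>> step_arm --rows '[0,0,0.0004,0,0,0,0.0002,0]'

```text
clock: 21.8
position: [0.5529, 0.1165, 0.1161]
tool_rot: [0.994, -0.105, 0.001, -0.0]
contact_force: [-4.6, -1.6, 17.7]
gripper_width: 0.023
finger_force: 30.0
```

+x has gone solid at 17.7 N. Next the -y side.

>>> step_arm --rows '[0,0,-0.005,0,0,0,-0.003,0,-0.013,-0.013,0,0,-0.013,-0.013,0,0,0,0,0,0]'

```text
clock: 22.3
position: [0.53, 0.1481, 0.1199]
tool_rot: [0.995, -0.104, -0.001, 0.0]
contact_force: [0.6, -0.0, -0.5]
gripper_width: 0.0232
finger_force: 30.0
```

>>> step_arm --rows '[0,0,0.001,0,0,0,0.001,0,0,0,0.001,0,0,0,0.001,0,0,0,0.0005,0]'

```text
clock: 22.8
position: [0.5323, 0.1468, 0.1172]
tool_rot: [0.994, -0.105, 0.0, -0.0]
contact_force: [-2.3, -1.2, 8.1]
gripper_width: 0.0232
finger_force: 30.0
```

>>> step_arm --rows '[0,0,0.0005,0,0,0,0.0005,0]'

```text
clock: 23.0
position: [0.5325, 0.1468, 0.117]
tool_rot: [0.994, -0.105, 0.001, -0.0]
contact_force: [-2.8, -0.9, 10.1]
gripper_width: 0.0235
finger_force: 30.0
```

>>> step_arm --rows '[0,0,0.0005,0]'

```text
clock: 23.1
position: [0.5325, 0.1468, 0.1167]
tool_rot: [0.994, -0.105, 0.001, -0.0]
contact_force: [-2.9, -2.1, 11.1]
gripper_width: 0.023
finger_force: 30.0
```

>>> step_arm --rows '[0,0,0.0005,0,0,0,0.0004,0]'

```text
clock: 23.3
position: [0.5326, 0.1469, 0.1162]
tool_rot: [0.994, -0.105, 0.001, -0.0]
contact_force: [-4.5, -1.4, 13.7]
gripper_width: 0.0233
finger_force: 30.0
```

>>> step_arm --rows '[0,0,0.0004,0]'

```text
clock: 23.4
position: [0.5327, 0.1469, 0.116]
tool_rot: [0.994, -0.105, 0.001, -0.0]
contact_force: [-5.2, -0.6, 15.6]
gripper_width: 0.0232
finger_force: 30.0
```

>>> step_arm --rows '[0,0,0.0004,0]'

```text
clock: 23.5
position: [0.5328, 0.1469, 0.1159]
tool_rot: [0.994, -0.105, 0.001, -0.0]
contact_force: [-4.6, -1.2, 16.6]
gripper_width: 0.0233
finger_force: 30.0
```

>>> step_arm --rows '[0,0,-0.005,0,0,0,-0.003,0,-0.013,0.013,0,0,-0.013,0.013,0,0,0,0,0,0]'

```text
clock: 24.0
position: [0.4985, 0.1261, 0.1199]
tool_rot: [0.994, -0.105, -0.001, 0.001]
contact_force: [-0.7, -0.0, -1.8]
gripper_width: 0.0229
finger_force: 30.0
```

>>> step_arm --rows '[0,0,0.001,0,0,0,0.001,0,0,0,0.001,0,0,0,0.001,0,0,0,0.0005,0]'

```text
clock: 24.5
position: [0.5014, 0.1274, 0.117]
tool_rot: [0.995, -0.105, 0.0, -0.0]
contact_force: [-1.6, 0.2, 5.3]
gripper_width: 0.0233
finger_force: 30.0
```

>>> step_arm --rows '[0,0,0.0005,0,0,0,0.0005,0]'

```text
clock: 24.7
position: [0.5015, 0.1274, 0.1167]
tool_rot: [0.994, -0.105, 0.001, -0.0]
contact_force: [-2.5, -0.0, 8.9]
gripper_width: 0.0233
finger_force: 30.0
```

>>> step_arm --rows '[0,0,0.0005,0]'

```text
clock: 24.8
position: [0.5016, 0.1275, 0.1166]
tool_rot: [0.994, -0.105, 0.001, -0.0]
contact_force: [-3.0, -1.0, 12.1]
gripper_width: 0.0233
finger_force: 30.0
```

>>> step_arm --rows '[0,0,0.0005,0,0,0,0.0003,0]'

```text
clock: 25.0
position: [0.5017, 0.1275, 0.1163]
tool_rot: [0.994, -0.105, 0.001, -0.0]
contact_force: [-3.5, -0.2, 12.5]
gripper_width: 0.0236
finger_force: 30.0
```

>>> step_arm --rows '[0,0,0.0004,0]'

```text
clock: 25.1
position: [0.5017, 0.1275, 0.116]
tool_rot: [0.994, -0.105, 0.001, -0.0]
contact_force: [-3.8, -0.2, 14.0]
gripper_width: 0.0231
finger_force: 30.0
```

>>> step_arm --rows '[0,0,0.0003,0]'

```text
clock: 25.2
position: [0.5017, 0.1275, 0.116]
tool_rot: [0.994, -0.105, 0.001, -0.0]
contact_force: [-4.8, -0.1, 16.1]
gripper_width: 0.0233
finger_force: 30.0
```

>>> step_arm --rows '[0,0,0.0003,0]'

```text
clock: 25.3
position: [0.5018, 0.1275, 0.1159]
tool_rot: [0.994, -0.105, 0.001, -0.0]
contact_force: [-4.8, -0.4, 17.2]
gripper_width: 0.0231
finger_force: 30.0
```

>>> step_arm --rows '[0,0,-0.005,0,0,0,-0.003,0,0.013,0.013,0,0,0.013,0.013,0,0,0,0,0,0]'

```text
clock: 25.8
position: [0.5214, 0.0951, 0.1208]
tool_rot: [0.994, -0.106, 0.0, 0.0]
contact_force: [-0.0, 0.5, -1.0]
gripper_width: 0.0232
finger_force: 30.0
```

>>> step_arm --rows '[0,0,0.001,0,0,0,0.001,0,0,0,0.001,0,0,0,0.001,0,0,0,0.0005,0]'

```text
clock: 26.3
position: [0.5205, 0.0966, 0.1168]
tool_rot: [0.995, -0.105, -0.0, -0.0]
contact_force: [-2.3, 0.0, 3.1]
gripper_width: 0.0233
finger_force: 30.0
```

>>> step_arm --rows '[0,0,0.0005,0,0,0,0.0005,0,0,0,0.0005,0]'

```text
clock: 26.6
position: [0.5209, 0.0965, 0.1164]
tool_rot: [0.994, -0.105, 0.0, -0.0]
contact_force: [-4.1, 0.4, 10.0]
gripper_width: 0.0235
finger_force: 30.0
```

>>> step_arm --rows '[0,0,0.0005,0]'

```text
clock: 26.7
position: [0.521, 0.0965, 0.1163]
tool_rot: [0.994, -0.105, 0.0, -0.0]
contact_force: [-4.3, -0.6, 11.9]
gripper_width: 0.0235
finger_force: 30.0
```

>>> step_arm --rows '[0,0,0.0005,0]'

```text
clock: 26.8
position: [0.5211, 0.0965, 0.116]
tool_rot: [0.995, -0.105, 0.0, -0.0]
contact_force: [-3.9, -0.5, 12.5]
gripper_width: 0.0233
finger_force: 30.0
```

>>> step_arm --rows '[0,0,0.0004,0]'

```text
clock: 26.9
position: [0.5212, 0.0964, 0.1159]
tool_rot: [0.995, -0.105, 0.0, -0.0]
contact_force: [-5.4, -0.6, 13.7]
gripper_width: 0.0234
finger_force: 30.0
```

>>> step_arm --rows '[0,0,0.0004,0]'

```text
clock: 27.0
position: [0.5212, 0.0964, 0.1157]
tool_rot: [0.995, -0.105, 0.0, -0.0]
contact_force: [-6.1, -0.8, 16.1]
gripper_width: 0.0232
finger_force: 30.0
```

>>> step_arm --rows '[0,0,0.0003,0]'

```text
clock: 27.1
position: [0.5213, 0.0964, 0.1156]
tool_rot: [0.995, -0.105, 0.001, -0.0]
contact_force: [-6.6, -1.6, 17.0]
gripper_width: 0.0233
finger_force: 30.0
```

>>> step_arm --rows '[0,0,-0.005,0,0,0,-0.003,0,-0.02,-0.013,-0.02,0,-0.023,-0.013,-0.023,0,-0.02,0,0,0]'

```text
clock: 27.6
position: [0.4662, 0.1364, 0.1669]
tool_rot: [0.995, -0.105, 0.003, -0.001]
contact_force: [0.5, 0.2, 0.3]
gripper_width: 0.0235
finger_force: 30.0
```

>>> step_arm --rows '[0,0,0,0,0,0,0,0,0,0,0,0]'

```text
clock: 27.9
position: [0.4649, 0.1345, 0.1635]
tool_rot: [0.994, -0.105, -0.0, 0.0]
contact_force: [0.1, 0.0, -0.1]
gripper_width: 0.0228
finger_force: 30.0
```

Run:
```python
from h import *
s=env.sense();print(s["position"],s["contact_force"],s["clock"])
for i in (1,2,3):
    b,P=snap("wrist","f%d"%i);cup(P,s)
```

```text
[0.46488456 0.13449701 0.16348933] [ 0.13985121  0.02872664 -0.11972665] 27.9
4816 2577 barrel z [ 0.0006 -0.0012  0.0493] rim z 0.0535 proud mm 4.2
tilt slope deg along tool x,y: [-0.31 -0.01]
rim circle 526.5 121.3 31.5 from TCP in tool xy mm [63.  0.]
barrel circle 526.6 121.5 48.0 from TCP in tool xy mm [63.1 -0.2]
4833 2555 barrel z [ 0.0006 -0.      0.0494] rim z 0.0536 proud mm 4.24
tilt slope deg along tool x,y: [-0.32  0.02]
rim circle 526.4 121.3 31.5 from TCP in tool xy mm [63. -0.]
barrel circle 526.5 121.6 47.9 from TCP in tool xy mm [63.  -0.3]
4826 2565 barrel z [0.0006 0.     0.0493] rim z 0.0536 proud mm 4.23
tilt slope deg along tool x,y: [-0.29  0.  ]
rim circle 526.4 121.4 31.6 from TCP in tool xy mm [62.9 -0.1]
barrel circle 526.5 121.6 48.1 from TCP in tool xy mm [63.  -0.3]
```

-x still reads about 0.3 mm high, so I press it again, then recheck the other sides.

>>> step_arm --rows '[0.02,0,0.02,0,0.017,0,0.014,0,0,0,0.008,0,0,0,0.003,0,0,0,0,0]'

```text
clock: 28.55
position: [0.4996, 0.1269, 0.1182]
tool_rot: [0.994, -0.105, -0.001, 0.0]
contact_force: [0.3, 0.7, -0.4]
gripper_width: 0.0235
finger_force: 30.0
```

>>> step_arm --rows '[0,0,0.001,0,0,0,0.001,0,0,0,0.001,0,0,0,0.0005,0,0,0,0.0005,0]'

```text
clock: 29.05
position: [0.5011, 0.1273, 0.1161]
tool_rot: [0.994, -0.105, 0.001, -0.0]
contact_force: [-2.8, -1.0, 6.0]
gripper_width: 0.0234
finger_force: 30.0
```

>>> step_arm --rows '[0,0,0.0005,0,0,0,0.0005,0]'

```text
clock: 29.25
position: [0.5013, 0.1274, 0.1158]
tool_rot: [0.994, -0.105, 0.001, -0.0]
contact_force: [-3.5, -0.5, 11.9]
gripper_width: 0.0231
finger_force: 30.0
```

>>> step_arm --rows '[0,0,0.0004,0]'

```text
clock: 29.35
position: [0.5014, 0.1274, 0.1158]
tool_rot: [0.994, -0.105, 0.001, -0.0]
contact_force: [-4.2, -1.7, 14.0]
gripper_width: 0.0231
finger_force: 30.0
```

>>> step_arm --rows '[0,0,0.0004,0]'

```text
clock: 29.45
position: [0.5014, 0.1274, 0.1157]
tool_rot: [0.994, -0.105, 0.001, -0.0]
contact_force: [-6.1, -0.7, 14.9]
gripper_width: 0.023
finger_force: 30.0
```

>>> step_arm --rows '[0,0,0.0003,0]'

```text
clock: 29.55
position: [0.5015, 0.1274, 0.1157]
tool_rot: [0.994, -0.105, 0.001, -0.0]
contact_force: [-5.2, -1.2, 15.3]
gripper_width: 0.023
finger_force: 30.0
```

>>> step_arm --rows '[0,0,0.0003,0]'

```text
clock: 29.65
position: [0.5016, 0.1274, 0.1156]
tool_rot: [0.994, -0.105, 0.001, -0.0]
contact_force: [-5.6, -0.9, 16.2]
gripper_width: 0.0235
finger_force: 30.0
```

>>> step_arm --rows '[0,0,0.0002,0,0,0,0,0]'

```text
clock: 29.85
position: [0.5016, 0.1274, 0.1156]
tool_rot: [0.994, -0.105, 0.001, -0.0]
contact_force: [-5.7, -1.0, 18.1]
gripper_width: 0.0234
finger_force: 30.0
```

>>> step_arm --rows '[0,0,-0.004,0,0,0,-0.003,0,0.026,0,0,0,0.026,0,0,0,0,0,0,0]'

```text
clock: 30.35
position: [0.5545, 0.1158, 0.1197]
tool_rot: [0.994, -0.105, 0.001, -0.0]
contact_force: [-0.4, -0.0, -0.3]
gripper_width: 0.0231
finger_force: 30.0
```

>>> step_arm --rows '[0,0,0.001,0,0,0,0.001,0,0,0,0.001,0,0,0,0.0005,0,0,0,0.0005,0]'

```text
clock: 30.85
position: [0.5508, 0.1164, 0.1159]
tool_rot: [0.995, -0.105, -0.0, 0.0]
contact_force: [-3.6, -0.7, 6.7]
gripper_width: 0.0233
finger_force: 30.0
```

>>> step_arm --rows '[0,0,0.0005,0,0,0,0.0005,0]'

```text
clock: 31.05
position: [0.5511, 0.1164, 0.1157]
tool_rot: [0.995, -0.105, -0.0, 0.0]
contact_force: [-5.2, 0.4, 10.2]
gripper_width: 0.0232
finger_force: 30.0
```

>>> step_arm --rows '[0,0,0.0005,0]'

```text
clock: 31.15
position: [0.5513, 0.1164, 0.1156]
tool_rot: [0.995, -0.105, -0.0, 0.0]
contact_force: [-5.7, -0.6, 13.7]
gripper_width: 0.0231
finger_force: 30.0
```

>>> step_arm --rows '[0,0,0.0004,0]'

```text
clock: 31.25
position: [0.5513, 0.1164, 0.1155]
tool_rot: [0.995, -0.105, -0.0, 0.0]
contact_force: [-5.3, -1.4, 14.5]
gripper_width: 0.0233
finger_force: 30.0
```

>>> step_arm --rows '[0,0,0.0004,0]'

```text
clock: 31.35
position: [0.5514, 0.1164, 0.1154]
tool_rot: [0.995, -0.105, -0.0, -0.0]
contact_force: [-5.8, -0.5, 16.4]
gripper_width: 0.0235
finger_force: 30.0
```

>>> step_arm --rows '[0,0,0.0003,0,0,0,0,0]'

```text
clock: 31.55
position: [0.5515, 0.1164, 0.1154]
tool_rot: [0.995, -0.105, 0.0, -0.0]
contact_force: [-5.8, -1.0, 16.3]
gripper_width: 0.0233
finger_force: 30.0
```

>>> step_arm --rows '[0,0,-0.004,0,0,0,-0.003,0,-0.013,-0.013,0,0,-0.013,-0.013,0,0,0,0,0,0]'

```text
clock: 32.05
position: [0.5302, 0.1483, 0.1192]
tool_rot: [0.995, -0.104, -0.001, -0.0]
contact_force: [0.2, -0.3, -0.2]
gripper_width: 0.0231
finger_force: 30.0
```

>>> step_arm --rows '[0,0,0.001,0,0,0,0.001,0,0,0,0.001,0,0,0,0.001,0,0,0,0.0005,0]'

```text
clock: 32.55
position: [0.5321, 0.1468, 0.1161]
tool_rot: [0.994, -0.105, 0.0, 0.0]
contact_force: [-1.5, -0.7, 6.7]
gripper_width: 0.0235
finger_force: 30.0
```

>>> step_arm --rows '[0,0,0.0005,0,0,0,0.0005,0]'

```text
clock: 32.75
position: [0.5323, 0.1468, 0.1159]
tool_rot: [0.994, -0.105, 0.001, -0.0]
contact_force: [-4.3, -1.4, 9.6]
gripper_width: 0.023
finger_force: 30.0
```

>>> step_arm --rows '[0,0,0.0005,0]'

```text
clock: 32.85
position: [0.5325, 0.1469, 0.1158]
tool_rot: [0.994, -0.105, 0.001, -0.0]
contact_force: [-3.4, -2.7, 11.7]
gripper_width: 0.0232
finger_force: 30.0
```

>>> step_arm --rows '[0,0,0.0003,0,0,0,0,0]'

```text
clock: 33.05
position: [0.5325, 0.1469, 0.1158]
tool_rot: [0.994, -0.105, 0.001, -0.0]
contact_force: [-3.7, -1.5, 11.5]
gripper_width: 0.0232
finger_force: 30.0
```

>>> step_arm --rows '[0,0,0.0005,0]'

```text
clock: 33.15
position: [0.5326, 0.1469, 0.1156]
tool_rot: [0.994, -0.105, 0.001, -0.0]
contact_force: [-4.6, -2.1, 15.2]
gripper_width: 0.0231
finger_force: 30.0
```

>>> step_arm --rows '[0,0,0.0004,0]'

```text
clock: 33.25
position: [0.5327, 0.1469, 0.1155]
tool_rot: [0.994, -0.105, 0.001, -0.0]
contact_force: [-5.1, -2.2, 17.0]
gripper_width: 0.0232
finger_force: 30.0
```

>>> step_arm --rows '[0,0,0.0004,0,0,0,0,0]'

```text
clock: 33.45
position: [0.5328, 0.147, 0.1155]
tool_rot: [0.994, -0.105, 0.001, -0.0]
contact_force: [-5.2, -2.4, 16.6]
gripper_width: 0.0229
finger_force: 30.0
```

>>> step_arm --rows '[0,0,0.0002,0,0,0,0,0]'

```text
clock: 33.65
position: [0.5328, 0.147, 0.1154]
tool_rot: [0.994, -0.105, 0.001, -0.0]
contact_force: [-5.4, -2.2, 17.0]
gripper_width: 0.0234
finger_force: 30.0
```

>>> step_arm --rows '[0,0,-0.005,0,0,0,-0.003,0,0,0.026,0,0,0,0.026,0,0,0,0,0,0]'

```text
clock: 34.15
position: [0.5195, 0.0942, 0.1191]
tool_rot: [0.994, -0.106, -0.001, 0.001]
contact_force: [0.0, 0.4, -1.8]
gripper_width: 0.0233
finger_force: 30.0
```

>>> step_arm --rows '[0,0,0.001,0,0,0,0.001,0,0,0,0.001,0,0,0,0.001,0,0,0,0.0005,0]'

```text
clock: 34.65
position: [0.5211, 0.0969, 0.1161]
tool_rot: [0.995, -0.104, 0.0, -0.0]
contact_force: [-1.2, 0.0, 5.5]
gripper_width: 0.0233
finger_force: 30.0
```

>>> step_arm --rows '[0,0,0.0005,0,0,0,0.0005,0,0,0,0.0005,0]'

```text
clock: 34.95
position: [0.5214, 0.0968, 0.1158]
tool_rot: [0.995, -0.105, 0.001, -0.0]
contact_force: [-3.3, 0.6, 11.9]
gripper_width: 0.023
finger_force: 30.0
```

>>> step_arm --rows '[0,0,0.0005,0]'

```text
clock: 35.05
position: [0.5216, 0.0967, 0.1157]
tool_rot: [0.995, -0.105, 0.001, -0.0]
contact_force: [-4.7, -0.7, 14.5]
gripper_width: 0.0235
finger_force: 30.0
```

>>> step_arm --rows '[0,0,0.0003,0,0,0,0,0]'

```text
clock: 35.25
position: [0.5216, 0.0968, 0.1157]
tool_rot: [0.995, -0.105, 0.001, -0.0]
contact_force: [-4.4, -1.0, 14.2]
gripper_width: 0.0232
finger_force: 30.0
```

>>> step_arm --rows '[0,0,0.0004,0]'

```text
clock: 35.35
position: [0.5217, 0.0967, 0.1156]
tool_rot: [0.995, -0.105, 0.001, -0.0]
contact_force: [-5.0, -0.9, 16.4]
gripper_width: 0.0234
finger_force: 30.0
```

>>> step_arm --rows '[0,0,0.0003,0,0,0,0,0]'

```text
clock: 35.55
position: [0.5218, 0.0967, 0.1155]
tool_rot: [0.995, -0.105, 0.001, -0.0]
contact_force: [-5.0, -0.1, 16.6]
gripper_width: 0.0233
finger_force: 30.0
```

>>> step_arm --rows '[0,0,-0.005,0,0,0,-0.003,0,-0.02,-0.013,-0.02,0,-0.023,-0.013,-0.023,0,-0.02,0,0,0]'

```text
clock: 36.05
position: [0.4661, 0.1365, 0.1663]
tool_rot: [0.995, -0.104, 0.003, -0.001]
contact_force: [-0.3, -0.0, -0.5]
gripper_width: 0.0232
finger_force: 30.0
```

>>> step_arm --rows '[0,0,0,0,0,0,0,0,0,0,0,0]'

```text
clock: 36.35
position: [0.4648, 0.1345, 0.1629]
tool_rot: [0.994, -0.105, -0.0, 0.0]
contact_force: [0.1, -0.1, -1.1]
gripper_width: 0.0231
finger_force: 30.0
```

Run:
```python
from h import *
s=env.sense();print(s["position"],s["contact_force"],s["clock"])
for i in (1,2,3):
    b,P=snap("wrist","g%d"%i);cup(P,s)
```

```text
[0.46483593 0.13450002 0.16293994] [ 0.06581377 -0.0884778  -1.12664541] 36.35
4839 2569 barrel z [ 0.0005 -0.0003  0.0493] rim z 0.0535 proud mm 4.12
tilt slope deg along tool x,y: [-0.27  0.02]
rim circle 526.4 121.3 31.4 from TCP in tool xy mm [63. -0.]
barrel circle 526.6 121.5 48.0 from TCP in tool xy mm [63.2 -0.2]
4846 2623 barrel z [ 0.0004 -0.0004  0.0493] rim z 0.0534 proud mm 4.12
tilt slope deg along tool x,y: [-0.21  0.16]
rim circle 526.4 121.4 31.6 from TCP in tool xy mm [63.  -0.2]
barrel circle 526.5 121.4 48.0 from TCP in tool xy mm [63.1 -0.1]
4845 2611 barrel z [ 0.0011 -0.0005  0.0494] rim z 0.0535 proud mm 4.11
tilt slope deg along tool x,y: [-0.31  0.05]
rim circle 526.5 121.4 31.5 from TCP in tool xy mm [63.1 -0.1]
barrel circle 526.6 121.6 48.0 from TCP in tool xy mm [63.1 -0.3]
```

Run:
```python
from h import *
T=R.from_quat(env.sense()["tool_rot"]).as_matrix()
c0=np.array([.5265,.1215])
for f in("c1","e1","f1","f2","f3","g1","g2","g3"):
    P=np.load("pics/%s.npy"%f);r=np.hypot(P[...,0]-c0[0],P[...,1]-c0[1])
    sb,_=plane(P[(r<.046)&(r>.037)&(abs(P[...,2]-.0495)<.004)],c0)
    q=P[(r<.0305)&(r>.0215)&(P[...,2]>.051)&(P[...,2]<.075)];sq,k=plane(q,c0)
    print(f,len(q),len(k),((sq[2]-sb[2])*1e3).round(2),np.degrees(T[:2,:2].T@(sq-sb)[:2]).round(2))
    d=(k[:,:2]-c0)@T[:2,:2]*1e3
    z=(k[:,2]-sb[2])*1e3;m=lambda a,b:np.median(z[(abs(d[:,1-a])<8)&(d[:,a]*b>20)]).round(2)
    print("  +x,-x,+y,-y",[m(0,1),m(0,-1),m(1,1),m(1,-1)])
```

```text
c1 2935 2520 12.21 [-0.36 -0.17]
  +x,-x,+y,-y [np.float64(12.03), np.float64(12.39), np.float64(12.19), np.float64(12.31)]
e1 2976 2564 5.65 [ 0.17 -0.44]
  +x,-x,+y,-y [np.float64(5.78), np.float64(5.56), np.float64(5.46), np.float64(5.84)]
f1 2960 2527 4.21 [-0.29 -0.04]
  +x,-x,+y,-y [np.float64(4.11), np.float64(4.29), np.float64(4.21), np.float64(4.17)]
f2 2960 2511 4.24 [-0.3   0.03]
  +x,-x,+y,-y [np.float64(4.09), np.float64(4.35), np.float64(4.23), np.float64(4.28)]
f3 2969 2535 4.23 [-0.26  0.02]
  +x,-x,+y,-y [np.float64(4.06), np.float64(4.32), np.float64(4.24), np.float64(4.18)]
g1 2974 2528 4.09 [-0.2   0.04]
  +x,-x,+y,-y [np.float64(3.97), np.float64(4.17), np.float64(4.08), np.float64(4.16)]
g2 2975 2570 4.14 [-0.27  0.17]
  +x,-x,+y,-y [np.float64(3.99), np.float64(4.25), np.float64(4.27), np.float64(4.04)]
g3 2970 2569 4.11 [-0.27  0.05]
  +x,-x,+y,-y [np.float64(3.93), np.float64(4.27), np.float64(4.14), np.float64(4.15)]
```

-x still reads about 0.2 mm high, so one firmer check there, staying under 22 N.

>>> step_arm --rows '[0.02,0,0.02,0,0.017,0,0.0145,0,0,0,0.008,0,0,0,0.003,0,0,0,0,0]'

```text
clock: 37.0
position: [0.4998, 0.127, 0.1174]
tool_rot: [0.994, -0.105, -0.001, 0.0]
contact_force: [-0.0, -1.3, -0.7]
gripper_width: 0.0232
finger_force: 30.0
```

>>> step_arm --rows '[0,0,0.001,0,0,0,0.001,0,0,0,0.001,0,0,0,0.001,0,0,0,0.0005,0]'

```text
clock: 37.5
position: [0.5013, 0.1274, 0.1157]
tool_rot: [0.995, -0.105, 0.001, -0.0]
contact_force: [-3.8, -0.1, 12.3]
gripper_width: 0.0234
finger_force: 30.0
```

>>> step_arm --rows '[0,0,0.0005,0,0,0,0.0005,0]'

```text
clock: 37.7
position: [0.5015, 0.1275, 0.1155]
tool_rot: [0.995, -0.105, 0.001, -0.0]
contact_force: [-7.0, -0.3, 16.1]
gripper_width: 0.0231
finger_force: 30.0
```

>>> step_arm --rows '[0,0,0.0004,0,0,0,0,0]'

```text
clock: 37.9
position: [0.5015, 0.1275, 0.1155]
tool_rot: [0.994, -0.105, 0.001, -0.0]
contact_force: [-5.9, -0.9, 16.2]
gripper_width: 0.0232
finger_force: 30.0
```

>>> step_arm --rows '[0,0,0.0003,0,0,0,0,0]'

```text
clock: 38.1
position: [0.5016, 0.1275, 0.1154]
tool_rot: [0.995, -0.105, 0.001, -0.0]
contact_force: [-6.4, -0.9, 17.7]
gripper_width: 0.0236
finger_force: 30.0
```

>>> step_arm --rows '[0,0,0.0003,0,0,0,0,0]'

```text
clock: 38.3
position: [0.5016, 0.1275, 0.1153]
tool_rot: [0.995, -0.105, 0.001, -0.0]
contact_force: [-7.3, -1.4, 18.8]
gripper_width: 0.0235
finger_force: 30.0
```

>>> step_arm --rows '[0,0,0.0003,0,0,0,0,0]'

```text
clock: 38.5
position: [0.5017, 0.1275, 0.1152]
tool_rot: [0.995, -0.105, 0.001, -0.0]
contact_force: [-7.8, -1.6, 19.8]
gripper_width: 0.0231
finger_force: 30.0
```

All four sides are solid and level in height. Now the drift goes back.

>>> step_arm --rows '[0,0,-0.005,0,0,0,-0.015,0,0,0,-0.025,0,0,0,-0.015,0,0.0138,0.0418,0,0]'

```text
clock: 39.0
position: [0.5076, 0.0865, 0.1746]
tool_rot: [0.995, -0.102, 0.003, -0.002]
contact_force: [1.5, -1.6, -1.5]
gripper_width: 0.0232
finger_force: 30.0
```

>>> step_arm --rows '[0.0138,0.0418,0,0,0.0138,0.0418,0,0,0.0138,0.0418,0,0,0.0138,0.0418,0,0,0.0138,0.0418,0,0]'

```text
clock: 39.5
position: [0.5294, -0.1372, 0.1715]
tool_rot: [0.994, -0.105, 0.0, 0.0]
contact_force: [0.6, 0.3, -0.8]
gripper_width: 0.0234
finger_force: 30.0
```

>>> step_arm --rows '[0,0,0,0,0,0,0,0,0,0,0,0,0,0,0,0]'

```text
clock: 39.9
position: [0.5291, -0.1341, 0.1711]
tool_rot: [0.995, -0.104, -0.0, -0.0]
contact_force: [-0.0, -0.3, -1.4]
gripper_width: 0.0231
finger_force: 30.0
```

Run:
```python
from h import *
s=env.sense();print(s["position"],s["contact_force"],s["clock"])
b,P=snap("side","back_side");b2,P2=snap("wrist","back_wrist")
a=cv2.resize(b[150:250,270:370],None,fx=4,fy=4,interpolation=3);c=cv2.resize(cv2.imread("pics/lift_side.png")[150:250,270:370],None,fx=4,fy=4,interpolation=3)
cv2.imwrite("pics/crop3.png",np.hstack([c,a]))
```

```text
[ 0.5291478  -0.13413455  0.17105156] [-0.00566522 -0.28211739 -1.40068308] 39.9
```

View pics/crop3.png

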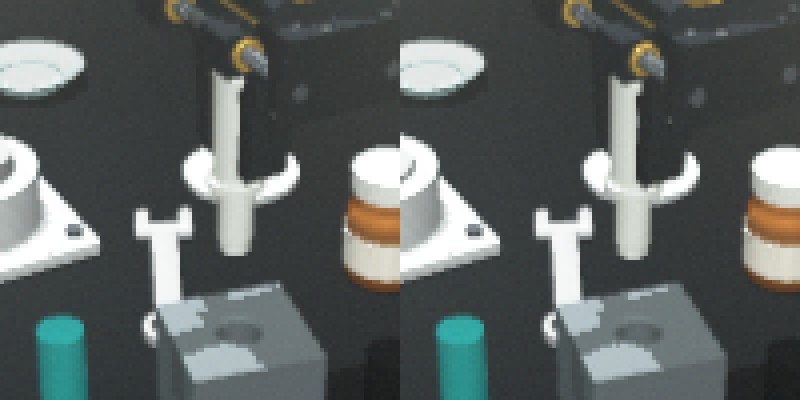

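The crop shows the drift still straight in the jaws (right half), the same as at pick-up, above the hole at (637,332) and about 1.5 mm to its left. Correcting that and lowering.

>>> step_arm --rows '[0.0009,0.001,0.01,0,0,0,0.02,0,0,0,0.014,0,0,0,0,0,0,0,0,0]'

```text
clock: 40.5
position: [0.5296, -0.1363, 0.1265]
tool_rot: [0.995, -0.105, -0.001, -0.0]
contact_force: [-0.6, 0.3, -1.1]
gripper_width: 0.0235
finger_force: 30.0
```

>>> step_arm --rows '[0,0,0.003,0,0,0,0.003,0,0,0,0.003,0]'

```text
clock: 40.8
position: [0.5305, -0.1368, 0.1186]
tool_rot: [0.994, -0.105, 0.001, 0.0]
contact_force: [0.3, -0.2, -0.5]
gripper_width: 0.0233
finger_force: 30.0
```

>>> step_arm --rows '[0,0,0.004,0,0,0,0.004,0]'

```text
clock: 41.0
position: [0.5304, -0.1366, 0.1102]
tool_rot: [0.994, -0.105, 0.001, -0.0]
contact_force: [0.0, -0.1, -0.1]
gripper_width: 0.0238
finger_force: 30.0
```

>>> step_arm --rows '[0,-0.001,0.005,0,0,0,0.007,0,0,0,0.006,0,0,0,0.004,0,0,0,0.002,0]'

```text
clock: 41.5
position: [0.5303, -0.1356, 0.0859]
tool_rot: [0.994, -0.105, -0.0, -0.0]
contact_force: [-2.7, 1.6, 11.8]
gripper_width: 0.0229
finger_force: 30.0
```

>>> step_arm --rows '[0,0,0.001,0,0,0,0,0,0,0,0,0]'

```text
clock: 41.8
position: [0.5303, -0.1356, 0.086]
tool_rot: [0.994, -0.105, 0.0, -0.0]
contact_force: [-1.4, 0.8, 5.8]
gripper_width: 0.0236
finger_force: 30.0
```

>>> step_arm --rows '[0,0,0.001,0,0,0,0,0]'

```text
clock: 42.0
position: [0.5304, -0.1356, 0.0859]
tool_rot: [0.994, -0.105, -0.0, -0.0]
contact_force: [-5.6, 3.4, 10.7]
gripper_width: 0.0233
finger_force: 30.0
```

Collar is seated at the same height as at pick-up. Easing off and releasing.

>>> step_arm --rows '[0,0,-0.0015,0,0,0,0,0]'

```text
clock: 42.2
position: [0.5303, -0.1357, 0.0859]
tool_rot: [0.994, -0.105, 0.0, 0.0]
contact_force: [0.4, 0.5, 3.1]
gripper_width: 0.0231
finger_force: 30.0
```

>>> step_arm --rows '[0,0,0,0,0,0,0,0,0,0,0,0]' --hand 0.05

```text
clock: 42.5
position: [0.53, -0.1356, 0.0853]
tool_rot: [0.994, -0.105, -0.0, -0.0]
contact_force: [0.2, 0.0, -0.0]
gripper_width: 0.0451
finger_force: 0.0
```

>>> step_arm --rows '[0,0,-0.01,0,0,0,-0.03,0,0,0,-0.045,0,0,0,-0.045,0,0,0,-0.03,0]'

```text
clock: 43.0
position: [0.5314, -0.136, 0.2502]
tool_rot: [0.994, -0.105, 0.002, 0.0]
contact_force: [0.2, 0.5, -0.5]
gripper_width: 0.0499
finger_force: 0.0
```

>>> step_arm --rows '[0,0,0,0,0,0,0,0,0,0,0,0]'

```text
clock: 43.3
position: [0.5292, -0.1353, 0.2442]
tool_rot: [0.994, -0.105, -0.001, -0.0]
contact_force: [-1.0, -0.1, 0.1]
gripper_width: 0.0501
finger_force: 0.0
```

Run:
```python
from h import *
s=env.sense();print(s["position"],s["contact_force"],s["clock"])
b,P=snap("side","end_side");b2,P2=snap("top","end_top")
cv2.imwrite("pics/crop4.png",cv2.resize(b[150:290,210:410],None,fx=4,fy=4,interpolation=3))
```

```text
[ 0.52917718 -0.13531529  0.24418888] [-1.01177252 -0.0744898   0.08726653] 43.3
```

View pics/crop4.png

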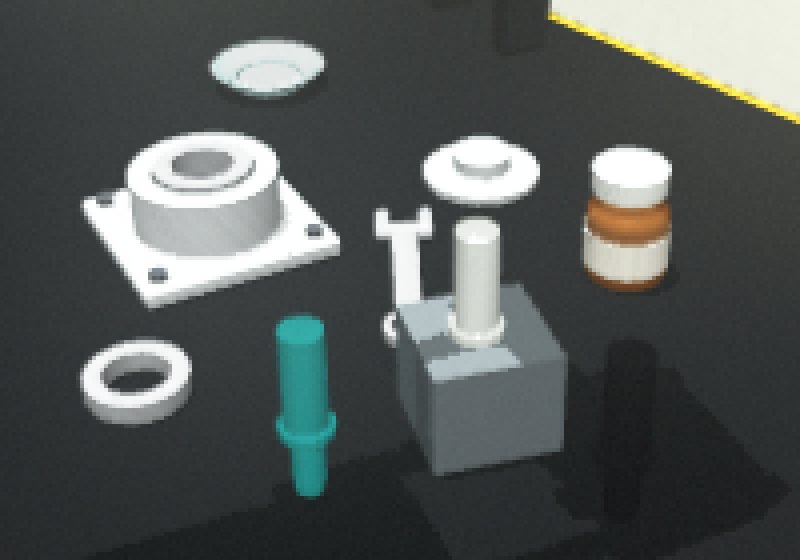

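The drift stands upright in the stand at (478,280) with its collar on the block. The cup sits low and level in the housing at (203,165), and everything else is where it was.

```bash
python3 -c "
from bench import env
print(env.job_done())"
```

```text
the job is handed in; nothing more can be done
None
```

I handed the job in at about 43 s: the cup went solid on all four sides under the drift, the drift is back upright in its stand, and the other items look unmoved. The highest force I read was about 21 N. The last camera measurement, taken before a final firm press on the -x side, still showed that side about 0.2 mm high (a tilt of about 0.25°); I did not measure again after that press.

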